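# Index the fence one hole over

### The arm

A 6-joint arm with a two-finger parallel gripper is mounted at the origin on a cart in front of the work surface, level with it; the furniture and walls round the work are solid. World frame = base frame: x ahead of the robot, y to its left, z up, the work surface at z = 0. Lengths are in mm, angles in rad, forces in N, time in s.
With the tool pointing down it reaches from about 350 to 925 mm from the base axis. Payload 6.4 kg.
Tool frame: the origin (TCP) lies midway between the tips of the shut fingers; the grasp point (between the pads) lies 19 mm behind it (env.grip_depth is the distance from the TCP to the grasp point, in mm); z points along the fingers, y is the line along which they close (so a half turn about z gives the same grasp; the last joint's range is limited). The gripper opens to 85 mm and grips with 20 to 120 N. Pads are 22 mm wide; open, the fingers measure 114 mm over their backs; the gripper's body (76 mm by 85 mm) begins 54 mm behind the grasp point. The pads swing forward as they close: fully open they stand 13 mm farther back than shut.
Start: joints at [1.031, 0.245, 1.558, -0, 1.339, -0.174], TCP at [232.501, 607.007, 231.29] pointing down, gripper open.
Joint ranges: [-3.13, 3.13], [-1.02, 2.26], [0.13, 2.54], [-0.95, 4.09], [0.21, 2.88], [-2.74, 2.74]. Speed limits (rad/s): [2.57, 2.57, 3.14, 3.14, 3.14, 3.14].

### API

Orientations are given as [roll, pitch, yaw] about the fixed x, y, z axes, in that order (R = Rz(yaw) Ry(pitch) Rx(roll)).
In Python, from rig import env, kin, status, grab_frame, get_calibration, recognise, masks_of gives the robot as it stands. Calls block until the motion is done:
- env.move_to(position, orientation): joint-space move of the TCP to a pose.
- env.movel(position, rot=None, rate=150, until_force=None): straight line of the TCP; rot=None keeps the orientation; rate is the mean speed in mm/s. With until_force (N) it stops when the force on the tool has changed by that much, and returns True; else False.
- env.goto_joints(angles): joint-space move.
- env.move_gripper(opening, squeeze=None): finger opening in mm; squeeze is the grip in N (None keeps the last); returns when the fingers have stopped.
- env.wait(seconds).
- kin.solve_ik(position, orientation): joint angles nearest the present ones, or None.
- status.state(): the state.
- grab_frame(name): name is "side" or "top" or "wrist"; returns the picture (420x560x3 uint8, blue, green, red); there is no depth.
- get_calibration(name): a dict with "fx", "fy", "cx", "cy" (pixels), "R" (3x3) and "t" (3): a world point X has camera coordinates R X + t; the wrist camera has in their place "mount" (4x4, takes a point from camera to tool coordinates, whose origin is the TCP and whose axes are the flange's). Camera axes: x right, y down, z forward; pixel columns grow to the right and rows downward; lengths in mm; the calibration is good to about 2 mm. A picture is of the moment at which its call begins: read the wrist's pose just before it. get_calibration takes no time and is no camera call.
A pose or a line that the arm cannot do raises env.PlanningError and nothing moves.
- env.sign_off(): hands the job in; it is judged then, once.
Trained networks look in the newest picture that a camera, given by its name, has taken for a name from the list of things; names that differ only in an ending like _2 or _b are one class to them, and where a whole thing is asked for, a point or a joint stands for the part that bears it (a point fixed in the world has none). Each returns a list of dicts, best first, with "confidence" (0 to 1); they miss things now and then, are a little off and sometimes report something else, mostly with a low value. They report only what shows in the picture. A call takes as long as a camera call.
- recognise(camera, label): "point" ([row, column] in pixels, amid what is visible of it).
- masks_of(camera, label): "region" (420x560 bool, what is visible of it) and "point" ([row, column] in pixels, amid what is visible of it).
The state is a dict: "time_s": time; "joint_pos": joint angles; "joint_velocities": joint speeds; "tau": joint torques, N m; "tool_pos": TCP position; "ee_rot": TCP orientation; "contact_force": force on the tool from outside, world axes, zero at the start; "ft_torque": the same for the moment, N m; "grip_width": finger opening in mm; "gripper_force": force on a finger pad.
Only numpy, scipy, OpenCV 4.12 (cv2) and the standard library are available. Lean on these libraries where they do the work, as an engineer would, in place of code of your own. Each camera call takes 0.05 s, during which the arm holds its last target. There are 200 camera calls.

### The job

Set the fence of the drilled mitre plate one hole over towards the load cell: hook the fingers through the pull ring, raise the spring pin out of its hole, swing the arm by exactly one hole to the side on which the load cell lies, and let the pin drop fully into that hole. Do it gently and without overshooting to a further hole or swinging the wrong way; do not pinch or grip anything, and leave the load cell and all the other things on the bench where they are.

Things in the scene. Friction and masses are not known exactly. Their poses are not given: they have to be found in the camera images.
- index_fixture: Steel base plate fixed to the bench, 210 x 250 mm, top face 18 mm above the bench. Origin on the bench under the arm's pivot; -x points to the middle of its front rim (towards the robot), y to the left seen from the robot. It spans x -185 to 25, y -125 to 125 mm. Five 15 mm holes on a 140 mm arc about the pivot, 18 degrees apart: one straight towards -x, two on either side.
- swing_arm (a joint): Hinge of the aluminium arm about the upright pivot, rad. 0: arm along the plate's -x, pin in the middle hole (the start; 0.02 play). Positive: ring end swings to the plate's +y (left). Holes every 0.314, stops at +-0.68. Arm 32 mm wide, top at 31 mm, reaches 155 mm from the pivot; stays where left.
- index_pin (a joint): Upward travel of the spring index pin 140 mm from the pivot, m. 0: fully down in a hole; 0.012: its round 10 mm tip just clears the plate (between holes it rides there); 0.026: upper stop. The spring pulls down with 4 N at 0, 9 N at the stop. Left to ride while the arm is pushed on, the pin drops into the next hole by itself and stops the arm.
- ring_centre (a point): Centre of the opening of the steel pull ring on top of the pin; moves with arm and pin. Loop of 7 mm round bar, opening 66 mm wide across the arm, 46 mm high, leaning 40 degrees back (top towards the pivot): shut fingers slanting 25 to 45 degrees down and away from the robot fit. x axis: level, from ring to pivot. Pin down: 83 mm above the bench, 123 mm from the pivot axis.
- ring_top (a point): Middle of the ring's upper bar (bar axis, 7 mm thick), which the fingers raise from below; 20 mm above and 17 mm nearer the pivot than ring_centre. The lower bar is as far below the centre. Under it stands the pin's housing, 26 mm thick, up to 51 mm above the bench.
- fence_mid (a point): Middle of the top edge of the 160 mm long fence bar, fixed across the arm 31 mm beyond the pivot, 59 mm above the bench; turns with the arm.
- load_cell: Spare load cell, a plain grey-white aluminium bar 33 x 130 x 33 mm with holes, loose on the bench to the left or right of the plate; origin under its centre. Its side of the plate is the side to swing to. Not to be moved.
- spare_foot: Levelling foot, a 70 mm disc with an upright stem, 67 mm high, standing on the plate's other side; origin under its centre; leave alone.
- torch: Black torch, 33 x 123 x 33 mm, lying; leave alone.
- bolt: Hex bolt, 19 x 67 x 17 mm, lying in front of the plate; leave alone.
- multimeter: Orange and black multimeter, 150 x 74 x 48 mm, lying; leave alone.
- tape_measure: Yellow tape measure, 37 x 77 x 67 mm; leave alone.
- weight_large: Larger brass check weight, 34 mm across, 58 mm high, standing; leave alone.
- weight_small: Smaller brass check weight, 21 mm across, 36 mm high, standing; leave alone.

How it is judged (in metres and radians):
On the way, in this order (a step that is already met when the one before it is completed fails the run):
1. the fingers raise the index pin clear of the middle hole (value of joint index_pin above 0.0105 m and value of joint swing_arm between -0.08 and 0.08 rad and contact force between the fingers and index_fixture above 0.5 N), for 0.05 s.
2. the arm stands one hole over towards the load cell and the pin is down in that hole (((y of load_cell in the frame of index_fixture above 0 m and value of joint swing_arm between 0.26916 and 0.35916 rad) or (not (y of load_cell in the frame of index_fixture above 0 m) and value of joint swing_arm between -0.35916 and -0.26916 rad)) and value of joint index_pin below 0.003 m), for 0.2 s.
At the end, for the whole second after the job is handed in: The arm stands at the first hole on the load cell's side (0.314 rad from the middle, within 0.045 rad), the index pin is down in that hole (within 3 mm of fully down), the arm is at rest and the robot is clear of everything (all of step 2 and velocity of joint swing_arm between -0.02 and 0.02 rad/s); the robot touches nothing.
It fails at once if the arm swings nearly half a hole past the next hole, or half a hole to the wrong side ((y of load_cell in the frame of index_fixture above 0 m and (value of joint swing_arm above 0.455532 rad or value of joint swing_arm below -0.15708 rad)) or (not (y of load_cell in the frame of index_fixture above 0 m) and (value of joint swing_arm below -0.455532 rad or value of joint swing_arm above 0.15708 rad))).
It fails at once if the fixture is handled roughly (more than 40 N from the fingers) (contact force between the fingers and index_fixture above 40 N).
It fails at once if the ring's bar is gripped between the fingers (squeezed with more than 18 N) (contact force between the fingers and index_fixture above 18 N and ((x of the grasp point in the frame of ring_top between -0.008 and 0.008 m and y of the grasp point in the frame of ring_top between -0.03 and 0.03 m and z of the grasp point in the frame of ring_top between -0.008 and 0.008 m) or (x of the grasp point in the frame of ring_centre between -0.018 and 0.018 m and y of the grasp point in the frame of ring_centre between 0.031 and 0.042 m and z of the grasp point in the frame of ring_centre between -0.018 and 0.018 m) or (x of the grasp point in the frame of ring_centre between -0.018 and 0.018 m and y of the grasp point in the frame of ring_centre between -0.042 and -0.031 m and z of the grasp point in the frame of ring_centre between -0.018 and 0.018 m))).
It fails at once if the load cell or another thing on the bench is moved more than 15 mm (distance of any of load_cell, spare_foot, torch, bolt, multimeter, tape_measure, weight_large, weight_small from where it was at the start of the episode above 0.015 m).
It also fails if it takes over 51 s, if anything falls off the work surface, if the arm or the gripper's body presses on something with over 40 N, if the wrist force passes 120 N, or if a joint passes its speed limit or range.

## Working session

There is one attempt and no reset: what is moved stays moved. The work goes in short steps, each a Python script; the robot and the scene stay as the last script left them, time stands still between calls to the robot, and variables do not carry over. Pictures are saved under pics/ and viewed, at most 10 in all, crops included, and the job is handed in when it is done.

```bash
ls; mkdir -p pics; python3 - <<'E'
from rig import env, kin, status, grab_frame, get_calibration, recognise, masks_of
import cv2
s=status.state(); print(s)
for c in ("top","side"):
    im=grab_frame(c); cv2.imwrite(f"pics/{c}0.png",im)
    k=get_calibration(c); print(c,{a:(k[a] if not hasattr(k[a],'tolist') else k[a].tolist()) for a in k})
    for n in ("index_fixture","swing_arm","ring_centre","ring_top","fence_mid","load_cell","spare_foot"):
        print(n,[(r["point"],round(r["confidence"],2)) for r in recognise(c,n)[:2]])
E
```

```text
pics
{'time_s': 0.0, 'joint_pos': array([ 1.03090821e+00,  2.45804453e-01,  1.55897686e+00,  1.56573582e-05,
        1.33872650e+00, -1.74069190e-01]), 'joint_velocities': array([-1.21900134e-03,  9.64517878e-04, -2.03023631e-03,  9.42628225e-04,
       -6.43914371e-05,  3.10247584e-05]), 'tau': array([ 9.62344966e-04, -4.29507279e+01, -3.26126647e+01, -5.43712906e-05,
        5.30751538e-03, -1.73107139e-06]), 'tool_pos': array([232.20112282, 606.52504607, 230.20645805]), 'ee_rot': array([-3.13970907e+00, -3.46689724e-04,  2.77576979e+00]), 'contact_force': array([-0.51871911,  0.20568494,  0.60375478]), 'ft_torque': array([-0.00467195,  0.01037899, -0.02119023]), 'gripper_force': 0.0, 'grip_width': 85.44569123011043}
top {'fx': 432.69482814872913, 'fy': 432.69482814872913, 'cx': 269.12999019402787, 'cy': 208.26074573293678, 'R': [[-0.011388465384659941, -0.999918981257442, 0.005686279738274253], [-0.9894158494414571, 0.010445791541005847, -0.14473134530267281], [0.14466022165827774, -0.007274363213461125, -0.9894546497488484]], 't': [-52.31982923243578, 580.8104115968149, 1091.4391
[... 255 characters left out ...]
foot [([212.0, 312.3], 0.7), ([156.8, 245.3], 0.46)]
side {'fx': 400.36656066356664, 'fy': 400.36656066356664, 'cx': 280.43091952203577, 'cy': 210.37072458366876, 'R': [[0.9405537844968455, -0.3389381845202876, 0.02189715832597635], [-0.1772565839741969, -0.5448371294110191, -0.8195929513197138], [0.2897217318505119, 0.766989836627091, -0.5725276487684139]], 't': [-554.8298543208101, 139.58238943661135, 990.873819499201]}
index_fixture [([211.3, 302.6], 0.62)]
swing_arm [([205.3, 301.4], 0.74)]
ring_centre [([197.3, 288.2], 0.46)]
ring_top [([191.7, 299.7], 0.54)]
fence_mid [([203.5, 301.6], 0.78)]
load_cell [([175.7, 269.9], 0.73)]
spare_foot [([257.2, 293.9], 0.86), ([192.5, 300.7], 0.53)]
```

View pics/top0.png

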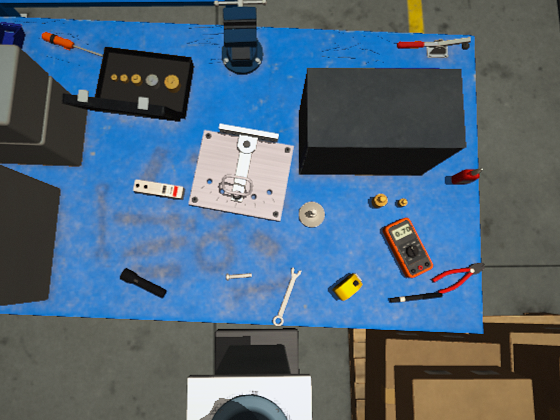

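View pics/side0.png

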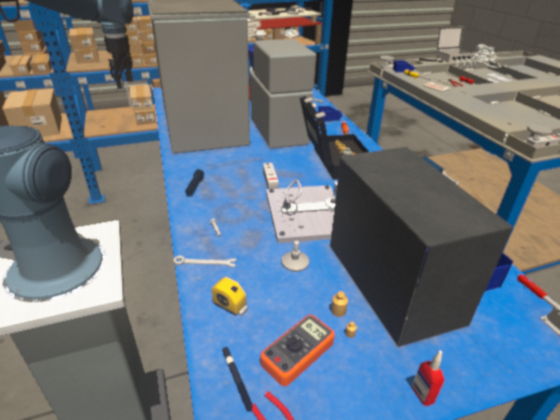

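The top view shows the fixture at about col 243, row 172, turned clockwise. The ring is near (236,187), the load cell is to its left (159,190), and the foot is to its right (312,213). The side view shows tall boxes on the left, between the start pose and the bench, so I'll check those before moving.

```bash
cat > h.py <<'E'
from rig import env, kin, status, grab_frame, get_calibration, recognise, masks_of
import numpy as np, cv2
from scipy.spatial.transform import Rotation as Rn
def ray2z(c,uv,z,k=None):
    k=k or get_calibration(c); R=np.array(k["R"]);t=np.array(k["t"])
    d=R.T@np.array([(uv[0]-k["cx"])/k["fx"],(uv[1]-k["cy"])/k["fy"],1]); o=-R.T@t
    return o+d*(z-o[2])/d[2]
def proj(k,P):
    C=np.atleast_2d(P)@np.array(k["R"]).T+np.array(k["t"])
    return np.c_[k["fx"]*C[:,0]/C[:,2]+k["cx"],k["fy"]*C[:,1]/C[:,2]+k["cy"]]
def fix2w(p,P):  # p=x,y,yaw
    P=np.atleast_2d(np.array(P,float)); c,s=np.cos(p[2]),np.sin(p[2])
    return np.c_[p[0]+c*P[:,0]-s*P[:,1],p[1]+s*P[:,0]+c*P[:,1],P[:,2]]
E
python3 - <<'E'
from h import *
from scipy.optimize import minimize
k=get_calibration("top"); grab_frame("top")
m=masks_of("top","index_fixture"); M=m[0]["region"].astype(np.uint8); print(M.sum(),m[0]["confidence"])
a=ray2z("top",(246,143),35); b=ray2z("top",(236,187),83); print("pivot",a,"ring",b)
pl=[[-185,-125,18],[25,-125,18],[25,125,18],[-185,125,18]]; fe=[[26,-80,59],[36,-80,59],[36,80,59],[26,80,59]]
S=4
def draw(p):
    I=np.zeros((420*S,560*S),np.uint8)
    for q in (pl,fe): cv2.fillPoly(I,[np.round((proj(k,fix2w(p,q))+.5)*S).astype(int)],1)
    return I
Mb=cv2.resize(M,None,fx=S,fy=S,interpolation=0)
f=lambda p:-(draw((p[0],p[1],p[2]/100))&Mb).sum()/(draw((p[0],p[1],p[2]/100))|Mb).sum()
d=a-b; r=minimize(f,[a[0],a[1],100*np.arctan2(d[1],d[0])],method="Nelder-Mead",options=dict(initial_simplex=np.array([a[0],a[1],100*np.arctan2(d[1],d[0])])+np.array([[0,0,0],[10,0,0],[0,10,0],[0,0,10]])))
p=r.x*[1,1,.01]; print("pose",p,r.fun, "ring w",fix2w(p,[-123,0,83]))
im=grab_frame("top")
kk=get_calibration("side"); grab_frame("side")
print("load",ray2z("top",(159,190),33))
for uv in ((172,150),(248,147),(252,115)): print("box",uv,ray2z("side",uv,0))
for uv in ((60,187),(60,300),(85,165)): print("topbox",[ray2z("top",uv,z).round() for z in (0,200,400)])
# box heights: vertical line from bottom corner
for uv in ((172,150),(248,147)):
    P=ray2z("side",uv,0); print([(z,proj(kk,[P[0],P[1],z]).round()) for z in (200,400,500)])
E
```

```text
7611 0.76
pivot [759.77007191   1.59370628  35.        ] ring [629.78778624  25.22325005  83.        ]
pose [924.21451635 112.70481739  -2.26871559] 0.0 ring w [[1003.25737354  206.94507804   83.        ]]
load [633.65565711 233.05320281  33.        ]
box (172, 150) [353.65884407 563.29420423   0.        ]
box (248, 147) [636.56437543 502.49732729   0.        ]
box (252, 115) [7.45136799e+02 8.14510341e+02 1.13686838e-13]
topbox [array([651., 512.,   0.]), array([611., 415., 200.]), array([570., 318., 400.])]
topbox [array([348., 494.,   0.]), array([360., 400., 200.]), array([372., 307., 400.])]
topbox [array([712., 447.,   0.]), array([661., 361., 200.]), array([610., 276., 400.])]
[(200, array([[164.,  99.]])), (400, array([[156.,  38.]])), (500, array([[150.,   4.]]))]
[(200, array([[247.,  97.]])), (400, array([[245.,  38.]])), (500, array([[244.,   4.]]))]<stdin>:13: RuntimeWarning: overflow encountered in scalar negative
```

```bash
cat >> h.py <<'E'
def tool_rot(yaw,slant,flip):  # z along heading yaw, slanting down; y level
    z=np.array([np.cos(yaw)*np.cos(slant),np.sin(yaw)*np.cos(slant),-np.sin(slant)])
    y=np.array([-np.sin(yaw),np.cos(yaw),0])*flip
    return Rn.from_matrix(np.c_[np.cross(y,z),y,z])
def pose(p,slant,flip,th=0.,back=0.,h=83.,r=123.,yawoff=0.):
    """TCP pose with tool axis passing the point r from pivot, h high, at arm angle th; back mm short of it"""
    # arm at th: direction pivot->ring is Rz(-?) : positive th swings ring to plate +y
    Q=fix2w(p,[-r*np.cos(th),r*np.sin(th),h])[0]
    R=tool_rot(p[2]-th+yawoff,slant,flip); Q=Q-back*R.as_matrix()[:,2]
    return Q,R.as_euler("xyz")
E
python3 - <<'E'
from h import *
from scipy.optimize import minimize
k=get_calibration("top"); grab_frame("top")
M=masks_of("top","index_fixture")[0]["region"].astype(np.uint8)
pl=[[-185,-125,18],[25,-125,18],[25,125,18],[-185,125,18]]; fe=[[26,-80,59],[36,-80,59],[36,80,59],[26,80,59]]
S=4
def draw(p):
    I=np.zeros((420*S,560*S),np.uint8)
    for q in (pl,fe): cv2.fillPoly(I,[np.round((proj(k,fix2w(p,q))+.5)*S).astype(int)],1)
    return I
Mb=cv2.resize(M,None,fx=S,fy=S,interpolation=0)
f=lambda q:-float((draw(q*[1,1,.01])&Mb).sum())/float((draw(q*[1,1,.01])|Mb).sum())
x0=np.array([760,2,-18.])
r=minimize(f,x0,method="Nelder-Mead",options=dict(initial_simplex=x0+np.array([[0,0,0],[10,0,0],[0,10,0],[0,0,8]])))
p=r.x*[1,1,.01]; print("pose",p,r.fun,"ring w",fix2w(p,[-123,0,83]),"fence",fix2w(p,[31,0,59]),"holes px",proj(k,fix2w(p,[[-123,0,83]])))
np.save("p.npy",p)
print(np.array(get_calibration("wrist")["mount"]).round(2).tolist())
for fl in (1,-1):
  for th,b,h in ((0,110,83),(0,-22,83),(.314,-22,115)):
    q,e=pose(p,np.radians(37),fl,th,b,h); s=kin.solve_ik(q,e); print(fl,th,q.round(),e.round(2),None if s is None else np.round(s,2))
for rad in (400,450):
  s=kin.solve_ik([rad*np.cos(1.2),rad*np.sin(1.2),300],status.state()["ee_rot"]); print(None if s is None else np.round(s,2))
E
```

```text
pose [ 7.55437700e+02  2.78648917e+00 -1.78549236e-01] -0.9350074569712604 ring w [[634.39310623  24.63154264  83.        ]] fence [[785.94487382  -2.71917471  59.        ]] holes px [[236.23210708 185.21962571]]
[[0.0, -0.96, -0.28, 70.64], [1.0, 0.0, -0.0, 0.4], [0.0, -0.28, 0.96, -142.16], [0.0, 0.0, 0.0, 1.0]]
1 0 [548.  40. 149.] [3.14 0.93 2.96] None
1 0 [652.  22.  70.] [3.14 0.93 2.96] None
1 0.314 [663.  53. 102.] [3.14 0.93 2.65] None
-1 0 [548.  40. 149.] [ 3.14 -0.93 -0.18] None
-1 0 [652.  22.  70.] [ 3.14 -0.93 -0.18] None
-1 0.314 [663.  53. 102.] [ 3.14 -0.93 -0.49] None
[ 0.91 -0.44  2.07  0.    1.51 -0.29]
[ 0.95 -0.3   1.97  0.    1.48 -0.26]
```

```bash
cat > go1.py <<'E'
from h import *
p=np.load("p.npy"); sl=np.radians(27)
env.goto_joints([0.91,-.44,2.07,0,1.51,-.29])
env.goto_joints([-.10,-.44,2.07,0,.45,-.29])
env.goto_joints([-.10,-.44,2.07,3.2,.45,-1.6])
env.move_gripper(0,squeeze=20)
q,e=pose(p,sl,-1,0,70); s=kin.solve_ik(q,e); print(q,s, status.state()["time_s"])
q2,e2=pose(p,sl,-1,0,-30); print(kin.solve_ik(q2,e2)); 
if s is not None:
    up=q+[0,0,60]; s1=kin.solve_ik(up,e); print(s1)
    if s1 is not None: env.goto_joints(s1)
    else: env.goto_joints(s)
st=status.state(); print(st["time_s"],st["tool_pos"],st["joint_pos"],st["contact_force"],st["grip_width"])
im=grab_frame("wrist"); cv2.imwrite("pics/w1.png",im)
for n in ("ring_centre","ring_top","load_cell"): print(n,[(r["point"],round(r["confidence"],2)) for r in recognise("wrist",n)[:2]])
k=get_calibration("wrist"); T=np.eye(4); T[:3,:3]=Rn.from_euler("xyz",st["ee_rot"]).as_matrix(); T[:3,3]=st["tool_pos"]
C=np.linalg.inv(T@np.array(k["mount"])); k["R"]=C[:3,:3];k["t"]=C[:3,3]
print(proj(k,fix2w(p,[[-123,0,83],[-106,0,103],[-123,36,83],[-123,-36,83],[31,80,59],[31,-80,59],[25,125,18],[25,-125,18]])).round())
E
python3 go1.py
```

```text
[573.01419093  35.70866428 114.77933498] [-0.10614228  0.00781552  2.38908502  3.32590961  0.35939154 -1.71066036] 7.6167
[-0.12119717  0.31076685  2.16568884  3.26267753  0.43656369 -1.65456042]
None
9.5083 [574.08874353  35.58018247 116.29940256] [-0.10614763  0.00675883  2.38755038  3.3259082   0.35964389 -1.71066837] [ 0.29067434 -0.96680688  0.53617726] 0.17089406880128857
ring_centre [([182.7, 274.9], 0.55)]
ring_top [([183.1, 275.7], 0.8), ([168.4, 277.5], 0.73)]
load_cell [([320.2, 35.8], 0.73)]
[[279. 220.]
 [279. 179.]
 [223. 220.]
 [335. 220.]
 [200. 128.]
 [358. 128.]
 [163. 165.]
 [394. 165.]]
```

View pics/w1.png

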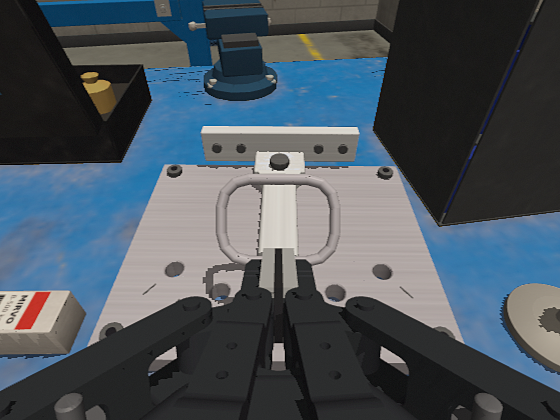

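The wrist view shows the ring centred at (278,222), with its top bar at row 180 and its sides at cols 221 and 336. That matches the projection within about 2 px. The load cell is on the left, so I'll swing positive. Next I insert the fingers and lift.

```bash
cat >> h.py <<'E'
def cell(rate_target,**kw):
    r=env.movel(rate_target,**kw); s=status.state()
    print(r,round(s["time_s"],2),s["tool_pos"].round(1),"F",s["contact_force"].round(1),"j",s["joint_pos"].round(2)); return r
E
python3 - <<'E'
from h import *
p=np.load("p.npy"); sl=np.radians(27)
q,e=pose(p,sl,-1,0,-30,83)
for th,h in ((0,111),(.15,111),(.3,111),(.3,86),(.46,86)):
    a,b=pose(p,sl,-1,th,-30,h,yawoff=th); print(th,h,a.round(),kin.solve_ik(a,b))
if not cell(q,rate=80,until_force=6):
    for dz in (10,16,22,28):
        if cell(q+[0,0,dz],rate=40,until_force=22): break
im=grab_frame("wrist"); cv2.imwrite("pics/w2.png",im)
E
```

```text
0 111 [661.  20.  97.] [-0.12119717  0.23678973  2.17722928  3.28161201  0.37465523 -1.67515688]
0.15 111 [665.  38.  97.] [-0.07894074  0.25053845  2.15925887  3.38536773  0.37588503 -1.7528124 ]
0.3 111 [673.  55.  97.] [-0.03952551  0.26967301  2.13390706  3.48312307  0.37755839 -1.82648603]
0.3 86 [673.  55.  72.] [-0.03952551  0.33278933  2.1241612   3.44351398  0.4282016  -1.78344449]
0.46 86 [683.  71.  72.] [-2.22462251e-03  3.56019875e-01  2.09034258e+00  3.52923303e+00
  4.26261420e-01 -1.84601275e+00]
False 11.11 [660.4  20.   69.5] F [0.2 0.2 0.2] j [-0.12  0.31  2.17  3.26  0.44 -1.65]
False 11.51 [661.   19.9  80.2] F [-0.2 -1.4  0.2] j [-0.12  0.28  2.17  3.27  0.41 -1.66]
False 11.81 [659.7  20.   84.2] F [ 0.6 -0.6 -3.9] j [-0.12  0.27  2.17  3.27  0.4  -1.67]
False 12.11 [659.4  20.1  90. ] F [-2.9  0.8 -4.4] j [-0.12  0.25  2.18  3.28  0.39 -1.67]
False 12.41 [659.6  20.2  96.3] F [-5.5 -0.3 -7.5] j [-0.12  0.24  2.18  3.28  0.37 -1.68]
```

View pics/w2.png

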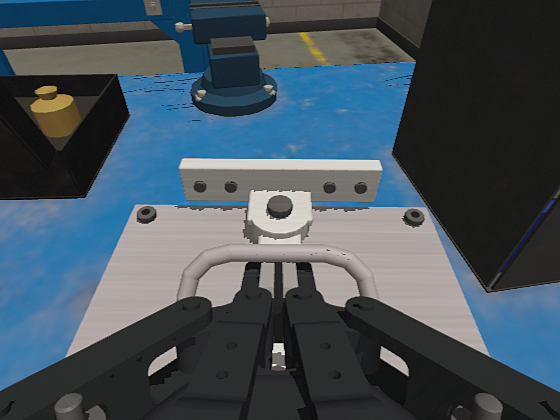

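The ring's bar rests on the fingers with a downward force of about 7 N, so the pin is up roughly 14 mm. I'll raise it 3 mm more, start the swing to the left, then look.

```bash
python3 - <<'E'
from h import *
p=np.load("p.npy"); sl=np.radians(27)
for th in (0,.1,.2,.28):
    a,b=pose(p,sl,-1,th,-30,114.5,yawoff=th)
    if cell(a,rate=40,until_force=15): break
im=grab_frame("wrist"); cv2.imwrite("pics/w3.png",im)
E
```

```text
False 12.71 [659.6  20.2  99.9] F [-4.4  0.6 -7.9] j [-0.12  0.23  2.18  3.28  0.36 -1.68]
False 13.17 [662.4  32.6  99.8] F [-5.4  2.3 -7.8] j [-0.09  0.24  2.17  3.36  0.37 -1.73]
False 13.62 [666.5  44.3  99.9] F [-4.7  3.5 -8.1] j [-0.06  0.25  2.15  3.42  0.37 -1.78]
False 14.03 [670.7  53.2 100.1] F [-4.2  3.2 -7.5] j [-0.04  0.26  2.14  3.48  0.37 -1.82]
```

View pics/w3.png

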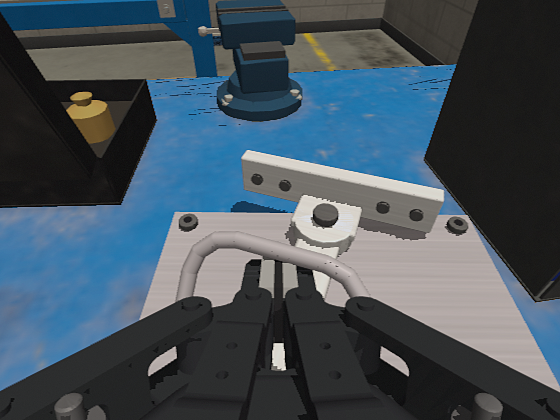

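```bash
cat >> h.py <<'E'
def wcal():
    st=status.state(); k=get_calibration("wrist"); T=np.eye(4); T[:3,:3]=Rn.from_euler("xyz",st["ee_rot"]).as_matrix(); T[:3,3]=st["tool_pos"]
    C=np.linalg.inv(T@np.array(k["mount"])); k["R"]=C[:3,:3];k["t"]=C[:3,3]; return k
def theta(a,b,p,k):
    A,B=ray2z(0,a,59,k),ray2z(0,b,59,k); d=B-A; print(A.round(),B.round(),np.linalg.norm(d))
    return -(np.arctan2(d[1],d[0])+np.pi/2-p[2])
E
python3 - <<'E'
from h import *
p=np.load("p.npy"); k=wcal()
print("theta",theta((244,152),(442,190),p,k), theta((243,158),(441,197),p,k))
E
```

```text
[822.  56.  59.] [748. -83.  59.] 157.26992419645777
[813.  57.  59.] [740. -78.  59.] 154.0013294557399
theta 0.3124968324678031 0.3135955783731235
```

The arm followed the fingers to about 0.3 rad, with the pin above or near the target hole. I'll lower the fingers to mid-opening and check.

```bash
python3 - <<'E'
from h import *
p=np.load("p.npy"); sl=np.radians(27)
a,b=pose(p,sl,-1,.28,-30,86,yawoff=.28)
cell(a,rate=40,until_force=20)
env.wait(.3); print(status.state()["contact_force"])
im=grab_frame("wrist"); cv2.imwrite("pics/w4.png",im)
E
```

```text
False 14.94 [672.5  52.3  73.8] F [ 1.  -0.9 -0.7] j [-0.04  0.33  2.13  3.43  0.43 -1.78]
[ 0.39743226 -0.42365142  0.18049157]
```

View pics/w4.png

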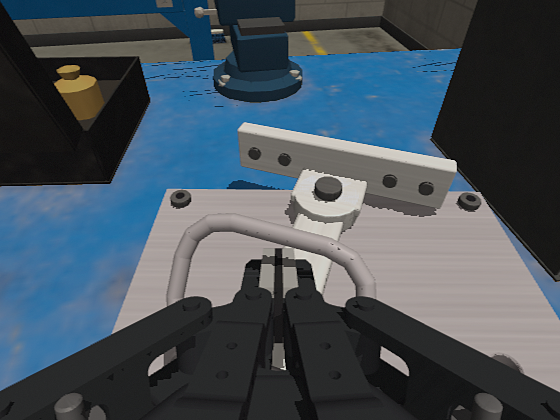

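```bash
python3 - <<'E'
from h import *
p=np.load("p.npy"); k=wcal()
print("theta",theta((239,125),(456,163),p,k), theta((239,132),(456,171),p,k))
for th in (.28,.314):
  for dz in (0,12):
    P=[[-r*np.cos(th)+y*np.sin(th), r*np.sin(th)+y*np.cos(th), h+dz] for r,y,h in ((106,0,103),(123,36.5,83),(123,-36.5,83),(-26,80,59),(-26,-80,59))]
    print(th,dz,proj(k,fix2w(p,P)).round().tolist())
E
```

```text
[820.  57.  59.] [745. -83.  59.] 158.78567473743524
[810.  58.  59.] [736. -78.  59.] 154.39794955736278
theta 0.3175720006882306 0.3170193524678378
0.28 0 [[292.0, 238.0], [190.0, 284.0], [379.0, 332.0], [232.0, 130.0], [454.0, 164.0]]
0.28 12 [[293.0, 215.0], [184.0, 265.0], [386.0, 315.0], [231.0, 115.0], [460.0, 149.0]]
0.314 0 [[283.0, 236.0], [182.0, 278.0], [367.0, 332.0], [234.0, 128.0], [456.0, 167.0]]
0.314 12 [[283.0, 212.0], [176.0, 260.0], [373.0, 315.0], [233.0, 114.0], [462.0, 152.0]]
```

The upper bar sits at row ~234 where it crosses col 283, which matches pin down at 0.314 rad (236; it would be 212 if riding). I'll withdraw along the finger axis and verify.

```bash
python3 - <<'E'
from h import *
p=np.load("p.npy"); s=status.state()
z=Rn.from_euler("xyz",s["ee_rot"]).as_matrix()[:,2]
if not cell(s["tool_pos"]-95*z,rate=60,until_force=8):
    im=grab_frame("wrist"); cv2.imwrite("pics/w5.png",im); k=wcal()
    for th in (.28,.314):
      for dz in (0,12):
        P=[[-r*np.cos(th)+y*np.sin(th), r*np.sin(th)+y*np.cos(th), h+dz] for r,y,h in ((106,0,103),(123,36.5,83),(123,-36.5,83),(-26,80,59-dz),(-26,-80,59-dz))]
        print(th,dz,proj(k,fix2w(p,P)).round().tolist())
    j=status.state()["joint_pos"].copy(); j[1]-=.3; env.goto_joints(j)
    env.wait(.5); s=status.state(); print(s["time_s"],s["tool_pos"],s["contact_force"])
E
```

```text
False 17.02 [588.3  67.4 115.5] F [-0.2  0.7  0.6] j [-0.01  0.06  2.33  3.55  0.37 -1.88]
0.28 0 [[286.0, 182.0], [225.0, 212.0], [336.0, 235.0], [244.0, 123.0], [405.0, 147.0]]
0.28 12 [[286.0, 167.0], [223.0, 198.0], [338.0, 221.0], [244.0, 123.0], [405.0, 147.0]]
0.314 0 [[281.0, 181.0], [220.0, 209.0], [329.0, 235.0], [245.0, 122.0], [406.0, 149.0]]
0.314 12 [[281.0, 166.0], [218.0, 196.0], [331.0, 221.0], [245.0, 122.0], [406.0, 149.0]]
18.3167 [608.80114033  67.09779917 295.82354854] [ 0.50846666 -1.12546938  0.32266055]
```

View pics/w5.png

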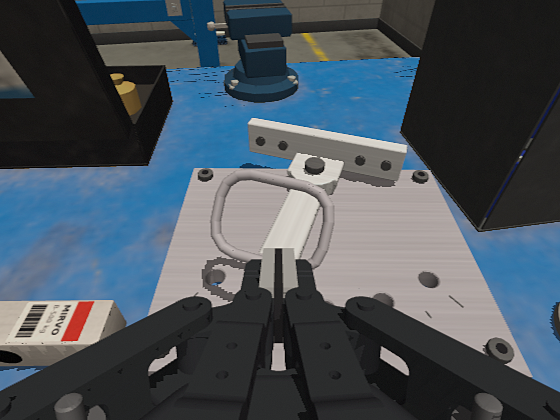

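The ring's top bar is at about (281,180) and its sides are at cols 217 and 329. That fits pin down at 0.314 rad, and the robot is clear.

```bash
python3 -c "
from rig import env
print(env.sign_off())"
```

```text
the job is handed in; nothing more can be done
None
```

The job is handed in: the arm stands one hole over on the load cell's side (left, about 0.31 rad), and in the last wrist picture the pin looked fully down and the fingers were clear of the ring; no verdict was returned.

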